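Power up the saw bench in order

ROBOT

A 6-joint arm with a two-finger parallel gripper is mounted at the origin on the work surface. World frame = base frame: x ahead of the robot, y to its left, z up, the work surface at z = 0. Lengths are in m, angles in rad, forces in N, time in s.
With the tool pointing down it reaches from about 0.25 to 0.85 m from the base axis. Payload 12.5 kg.
Tool frame: the origin (TCP) lies at the very end of the fingers, on their centre line; the grasp point (between the pads) lies manip.tcp_to_grasp behind it (manip.tcp_to_grasp is the distance from the TCP to the grasp point, in m); x points along the fingers, y is the direction in which the jaws open and shut, and the axes are right-handed (so a half turn about x gives the same grasp; the last joint's range is limited). The gripper opens to 93 mm and grips with 3 to 60 N. Pads are 15 mm wide; open, the fingers measure 128 mm over their backs; the gripper's body (75 mm by 188 mm) begins 65 mm behind the grasp point.
Start: joints at [1.224, 0.351, 1.652, -0, 1.139, -0.085], TCP at [0.142, 0.531, 0.219] pointing down, gripper open.
Joint ranges: [-2.75, 2.75], [-0.79, 2.1], [0.01, 2.65], [-1.57, 4.71], [0.07, 3.14], [-2.87, 2.87]. Speed limits (rad/s): [2.22, 2.22, 2.79, 3.14, 3.14, 3.14].

INTERFACE

Orientations are given as [roll, pitch, yaw] about the fixed x, y, z axes, in that order (R = Rz(yaw) Ry(pitch) Rx(roll)).
In Python, from station import manip gives the robot as it stands.
- The arm moves only by the tool play_rows, never from a script. Its argument "moves" is a list that holds one entry, the list of rows, each a list of 5 numbers: the shift along the tool's x, y, z in mm, then the turn about the tool's x in rad, then the opening, from 0 (shut) to 1 (fully open). In form: [[[dx, dy, dz, spin, gripper], ...]]. A call has 1 to 20 rows; each row shifts and turns the commanded pose from where the row before left it, along the tool's axes as they then stand; what a row does not reach is not made up. A row lasts 1/8 s, in which the tool goes at most 62.5 mm and 10.7 degrees, less where a joint would pass 70% of its speed; a pose out of reach is approached as far as the arm can. A call with a gripper value outside its range is refused whole. The fingers move at their own pace and stop on an object; "squeeze" is the grip in N (left out, the last holds). Time passes only in rows, so rows that do not move let the fingers close. It gives the time, the measured TCP pose, the force and the opening at its end, in the units of the state.
- manip.get_state(): the state, without advancing time (a new reading comes with each control period).
- manip.grab_frame(name): name is "scene" or "top"; returns a dict with "img" (384x512x3 uint8, red, green, blue), "fovy" (degrees; the focal length in pixels is half the picture's height over the tangent of half this angle, whatever the lens; pixels are square), "cx", "cy" (the principal point, pixels), "D" ([k1, k2, p1, p2, k3] as OpenCV has them; the pictures are not rectified), "view" (4x4, takes a point from world to camera coordinates). Camera axes: x right, y up, looking along -z (the intrinsics and any distortion apply to the point x, -y, -z); pixel columns grow to the right and rows downward; lengths in m; the calibration is good to about 2 mm. A picture is of the moment at which its call begins. There is no depth.
- manip.close_job(): hands the job in, once; it reports no verdict.
The state is a dict: "t": time; "q": joint angles; "qvel": joint speeds; "joint_torque": joint torques, N m; "ee_pos": TCP position; "tcp_rot": TCP orientation; "force": force on the tool from outside, world axes, zero at the start; "wrist_torque": the same for the moment, N m; "opening": opening from 0.0 (shut) to 1.0 (fully open).
Only numpy, scipy, OpenCV 4.12 (cv2) and the standard library are available. Lean on these libraries where they do the work, as an engineer would, in place of code of your own. Each camera call takes 0.05 s, during which the arm holds its last target.

TASK

Power up the saw bench with the fingertips, in this order: press down the raised half of the power bar's rocker until that half lies level, then push the large round switch of the dust extractor's box fully in, then push the long bar key of the saw's box fully in. All three stay on when let go. Do not press the small round reset button or the small square stop key, and do not lift, tip or shift the switch boxes or anything else standing on the bench.

Things in the scene. Friction and masses are not known exactly. Their poses are not given: they have to be found in the camera images.
- power_bar: Power bar screwed to the bench: ivory case 240 x 72 x 44 mm, long along its own x. Origin: centre of its underside, z up. Three round sockets in a row on its +x part; the black mains rocker on its -x part. Within about 20 degrees of having +x point away from the robot.
- mains_rocker (a joint): Tilt of the black mains rocker, rad: about 0 = off (half nearer the bar's -x end stands up 0.3 rad, socket half level), 0.3 = on, at the stop (-x half level, socket half up). No spring: about 4 N at 23 mm from the pivot tips it and it stays where left.
- rocker_raised (a point): Point on top of the rocker half that stands up at the start, mid-width, 24 mm from the pivot; moves with it: about 57 mm above the bench at the start, 50 mm once level. Rocker 72 mm long (bar x), 38 mm wide, two halves of 36 mm; pivot along the bar's y at bar point (-70, 0, 50) mm. A level half is 4 mm above the black frame round it, 6 mm above the case.
- extractor_box: Dust extractor's switch box, loose on rubber feet: grey box 100 (own x) x 160 (own y) x 60 mm high, about 0.9 kg. Origin: centre of its underside, z up. On top, a large round black push switch 45 mm across at (0, +35) mm and a small round reset button 20 mm across at (0, -45) mm.
- extractor_push (a joint): Travel of the large round push switch, m: about 0 = out (off), 0.008 = fully in against its stop (on). Takes about 4 N, no spring: stays where it is pushed.
- extractor_push_top (a point): Centre of the top face of the large round push switch (45 mm across); 78 mm above the bench when out, 70 mm when in.
- extractor_reset (a joint): Travel of the small round reset button, m: 0 = out, 0.005 = in. Sprung back, about 2 to 5 N. Not to be pressed.
- saw_box: Saw's switch box, loose on rubber feet: grey box 100 (own x) x 160 (own y) x 75 mm high, about 0.9 kg. Origin: centre of its underside, z up. On top, a long black bar key 66 mm (along x) x 32 mm at (0, -35) mm and a small square stop key 22 x 22 mm at (0, +47) mm.
- saw_key (a joint): Travel of the long bar key, m: about 0 = out (off), 0.008 = fully in against its stop (on). Takes about 4 N, no spring: stays where it is pushed.
- saw_key_top (a point): Centre of the top face of the long bar key; 93 mm above the bench when out, 85 mm when in.
- saw_stop (a joint): Travel of the small square stop key, m: 0 = out, 0.005 = in. Sprung back, about 2 to 5 N. Not to be pressed.
- tape_roll: Bystander: paper tape roll lying flat, 90 mm across, 24 mm high, behind (beyond) the extractor's box. Origin: centre of underside.
- tin: Bystander: tin with a yellow band, 66 mm across, 75 mm high, on the robot's side of the saw's box. Origin: centre of underside.
- offcut: Bystander: light wood offcut 50 x 90 x 38 mm high, beyond the socket end of the power bar. Origin: centre of underside.
- funnel: Bystander: red funnel standing mouth down, 92 mm across, 90 mm high, at the left. Origin: centre of underside.
- putty_tub: Bystander: white putty tub, 94 mm across, 85 mm high, at the left. Origin: centre of underside.
- glue: Bystander: white glue bottle, 54 mm across, 140 mm high, at the right. Origin: centre of underside.
- screwdriver: Bystander: screwdriver lying at the right. Origin: in its middle, underside.
Not all that is in view belongs to the job. What is shaped like the saw_box but red is not meant.

How it is judged:
By the outcome, as a careful person would: the job done as asked, in the order asked, and still so for the second after the job is handed in, with the robot touching nothing.
It also fails if it takes over 54 s, if anything falls off the work surface, if the arm or the gripper's body presses on something with over 40 N, if the wrist force passes 120 N, or if a joint passes its speed limit or range.

## Working session

There is one attempt and no reset: what is moved stays moved. The work goes in short steps, Python scripts to look and compute and a tool call to move; the robot and the scene stay as the last step left them, time stands still between calls to the robot, and variables do not carry over. Pictures are saved under pics/ and viewed, and the job is handed in when it is done.

Besides the shell and the picture viewer there is one more tool, called after "Call:" as a command line: name --argument value ..., lists and objects as JSON in quotes. play_rows: Moves the arm, as the interface text tells. Its arguments: {"type":"object","properties":{"moves":{"type":"array","items":{"type":"array","items":{"type":"array","items":{"type":"number"}}}},"squeeze":{"type":"number"}},"required":["moves"]}

```bash
mkdir -p pics
cat > h.py <<'E'
import numpy as np,cv2
from station import manip
def grab(n,tag):
    f=manip.grab_frame(n); cv2.imwrite(f'pics/{tag}.png',cv2.cvtColor(f['img'],cv2.COLOR_RGB2BGR)); 
    np.save(f'pics/{tag}.npy',f,allow_pickle=True); return f
def load(tag): return np.load(f'pics/{tag}.npy',allow_pickle=True).item()
def K(f):
    fl=f['img'].shape[0]/2/np.tan(np.radians(f['fovy'])/2)
    return np.array([[fl,0,f['cx']],[0,fl,f['cy']],[0,0,1.]]),np.array(f['D'],float)
def ray(f,px,z):
    k,D=K(f); px=np.array(px,float).reshape(-1,1,2)
    u=cv2.undistortPoints(px,k,D)[:,0]
    V=np.array(f['view']);R=V[:3,:3];c=-R.T@V[:3,3]
    d=np.c_[u[:,0],-u[:,1],-np.ones(len(u))]@R
    return c+d*((z-c[2])/d[:,2])[:,None]
def proj(f,P):
    k,D=K(f);V=np.array(f['view']);P=np.array(P,float).reshape(-1,3)
    C=P@V[:3,:3].T+V[:3,3]; C=C*[1,-1,-1]
    return cv2.projectPoints(C,np.zeros(3),np.zeros(3),k,D)[0][:,0]
E
python3 - <<'E'
from h import *
for n in('scene','top'):
    f=grab(n,n+'0'); print(n,f['fovy'],f['cx'],f['cy'],f['D'])
    V=np.array(f['view']);print(-V[:3,:3].T@V[:3,3])
    cv2.imwrite(f'pics/{n}0b.png',cv2.resize(cv2.imread(f'pics/{n}0.png'),(800,600),interpolation=cv2.INTER_CUBIC))
s=manip.get_state();print(s['t'],s['ee_pos'],s['tcp_rot'],s['opening'],s['force'],manip.tcp_to_grasp)
E
```

```text
scene 42.38546649613015 255.45178350735918 196.18092090983697 [-0.15359926  0.          0.          0.          0.        ]
[ 1.34255475 -1.24801857  1.01366904]
top 52.27392692094777 260.0329250477737 191.61731539364885 [-0.12734568  0.          0.          0.          0.        ]
[ 0.29643447 -0.06300591  1.38119579]
0.1 [0.14222631 0.53097555 0.21816214] [-1.65322784  1.56976995 -1.91501391] 1.0011427694536326 [-0.2969011   0.00913146 -0.29545901] 0.0188
```

View pics/scene0b.png

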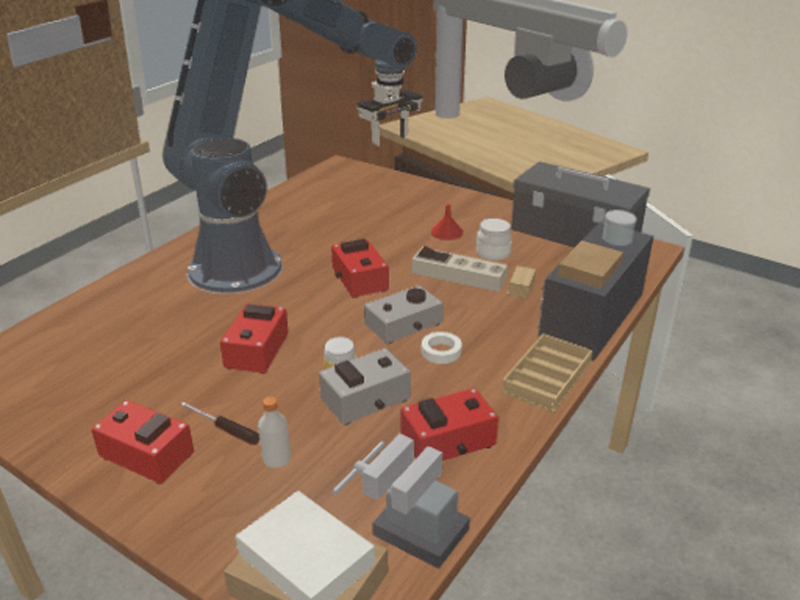

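View pics/top0b.png

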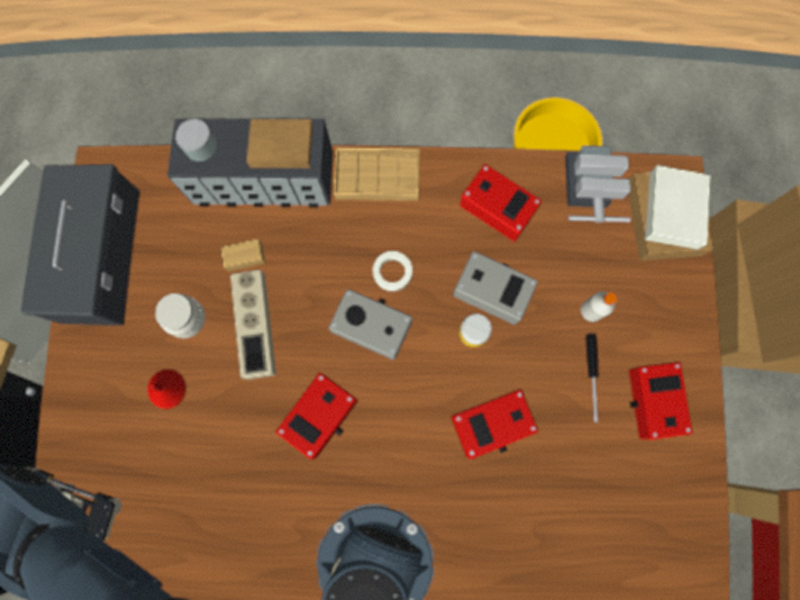

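The top view (800x600 scale) shows the power bar at (252,325) with its rocker at (253,354). The extractor box is at (370,323), with the large round switch at (355,315) and the reset at (389,330). There are five boxes of the saw type: a grey one at (495,288), and red ones at (500,200), (495,423), (316,416) and (660,400). Only the grey one fits the description. I'll confirm it in crops and measure.

Run:
```python
from h import *
f=load('top0'); im=f['img']; g=im.max(2)
out=[]
for nm,(x0,y0,x1,y1),z in(('bar',(140,165,185,250),.052),('ext',(205,180,270,232),.078),('saw',(285,155,350,210),.093)):
    c=im[y0:y1,x0:x1]
    m=(c.max(2)<70).astype(np.uint8)
    n,l,st,ce=cv2.connectedComponentsWithStats(m,connectivity=4)
    for i in range(1,n):
        if st[i,4]>8:
            p=ce[i]+[x0,y0]; 
            cn=cv2.findContours((l==i).astype(np.uint8),0,1)[0][0]
            print(nm,st[i,4],p.round(1),cv2.minAreaRect(cn),ray(f,p,z)[0].round(4))
    b=cv2.resize(c[:,:,::-1],None,fx=6,fy=6,interpolation=cv2.INTER_CUBIC)
    b=cv2.copyMakeBorder(b,0,520-b.shape[0],0,0,0)if b.shape[0]<520 else b[:520]
    out.append(b)
o=np.hstack(out); print(o.shape); cv2.imwrite('pics/crop1.png',cv2.resize(o,(800,int(o.shape[0]*800/o.shape[1]))))
f=load('scene0');c=f['img'][150:275,195:345];cv2.imwrite('pics/crop2.png',cv2.resize(c[:,:,::-1],(720,600),interpolation=cv2.INTER_CUBIC))
```

```text
bar 221 [162.  225.9] ((21.920732498168945, 60.786590576171875), (20.981992721557617, 10.711859703063965), 83.6598129272461) [0.4455 0.2775 0.052 ]
ext 112 [227.2 201.5] ((22.5, 21.5), (11.0, 11.0), 90.0) [0.531  0.0535 0.078 ]
ext 16 [248.5 211. ] ((43.5, 31.0), (4.0, 3.0), 90.0) [ 0.5    -0.0196  0.078 ]
saw 26 [305.4 175.5] ((20.450002670288086, 20.649999618530273), (4.427187919616699, 5.375871658325195), 18.43494987487793) [ 0.6234 -0.2101  0.093 ]
saw 151 [327.3 185.6] ((42.30000305175781, 30.400001525878906), (8.049844741821289, 18.335758209228516), 26.56505012512207) [ 0.5898 -0.2843  0.093 ]
(520, 1050, 3)
```

View pics/crop1.png

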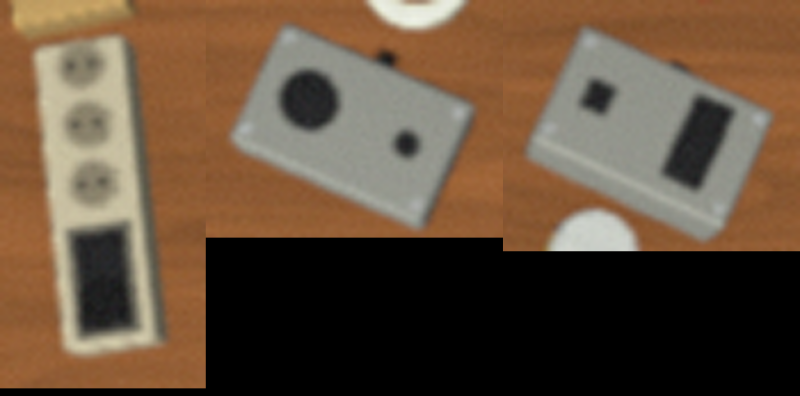

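View pics/crop2.png

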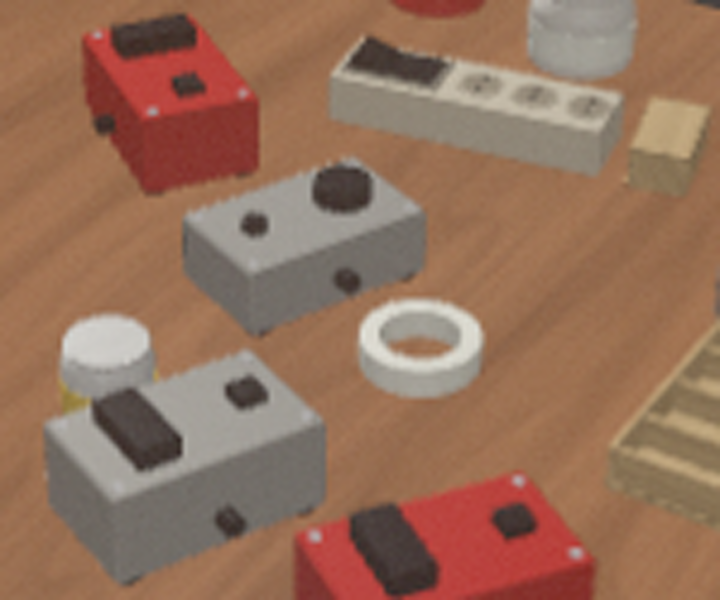

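```bash
cat > plan.py <<'E'
from h import *
from scipy.spatial.transform import Rotation as R
def rel(target,jaw):
    s=manip.get_state(); r=R.from_euler('xyz',s['tcp_rot']).as_matrix()
    d=np.array(target)-s['ee_pos']
    a=np.r_[jaw,0]; a/=np.linalg.norm(a)
    l=r.T@a; sp=np.arctan2(l[2],l[1]); sp=(sp+np.pi/2)%np.pi-np.pi/2
    print('tool axes x,y,z',r.T.round(4).tolist()); print('rel mm (start frame)',(r.T@d*1000).round(1),'spin',round(sp,4),'q',np.round(s['q'],3),'z',s['ee_pos'][2],'F',s['force'].round(2) if hasattr(s['force'],'round') else s['force'],'open',s['opening'],'t',s['t'])
E
python3 - <<'E'
from plan import *
f=load('top0');im=f['img'].astype(int)
x0,y0,x1,y1=140,172,185,250
c=im[y0:y1,x0:x1]; m=((c.min(2)>135)&(c.max(2)-c.min(2)<75)).astype(np.uint8)
m[c.max(2)<70]=1
m=cv2.morphologyEx(m,cv2.MORPH_CLOSE,np.ones((5,5)))
n,l,st,ce=cv2.connectedComponentsWithStats(m); i=1+st[1:,4].argmax()
cn=cv2.findContours((l==i).astype(np.uint8),0,1)[0][0]
box=cv2.boxPoints(cv2.minAreaRect(cn))+[x0,y0]; P=ray(f,box,.044); print(box.round(1).tolist(),P.round(4).tolist(),[np.linalg.norm(P[k]-P[k-1]).round(3) for k in range(4)])
e=[P[k]-P[k-1] for k in range(4)]; e=max(e,key=np.linalg.norm); e*=np.sign(e[0]); ux=e[:2]/np.linalg.norm(e); print('bar x',ux,np.degrees(np.arctan2(ux[1],ux[0])))
piv=ray(f,[162,225.9],.048)[0][:2]; cen=P.mean(0)[:2]; print('pivot from mask',piv,'from case',cen-.07*ux)
pr=piv-.026*ux; print('press',pr)
s=load('scene0');print(proj(s,[[*(piv-.024*ux),.057],[.531,.0535,.078],[.5898,-.2843,.093]]))
sc=s['img']
b=cv2.resize(sc[150:275,195:345,::-1],(720,600),interpolation=cv2.INTER_CUBIC)
for p in proj(s,[[*(piv-.024*ux),.057],[.531,.0535,.078],[.5898,-.2843,.093]]): cv2.drawMarker(b,tuple(int(v) for v in ((p-[195,150])*4.8+2)),(0,255,0),0,14,1)
cv2.imwrite('pics/crop3.png',b)
rel([*pr,.15],[-ux[1],ux[0]])
E
```

```text
[[146.5, 173.6], [165.6, 171.5], [173.3, 239.6], [154.2, 241.8]] [[0.6318, 0.3491, 0.044], [0.6409, 0.2805, 0.044], [0.4003, 0.2373, 0.044], [0.391, 0.3034, 0.044]] [np.float64(0.245), np.float64(0.069), np.float64(0.244), np.float64(0.067)]
bar x [0.98245909 0.18647826] 10.747330357674342
pivot from mask [0.44611642 0.27866498] from case [0.44723662 0.27951552]
press [0.42057249 0.27381655]
[[271.00287066 159.90308087]
 [264.5420279  186.71456248]
 [221.96714723 235.71841927]]
tool axes x,y,z [[-0.0003, -0.001, -1.0], [0.2588, 0.9659, -0.001], [0.9659, -0.2588, -0.0001]]
rel mm (start frame) [  68.3 -176.3  335.4] spin -0.4494 q [ 1.224  0.351  1.652 -0.     1.139 -0.085] z 0.21816213771808235 F [-0.3   0.01 -0.3 ] open 1.0011427694536326 t 0.1
```

View pics/crop3.png

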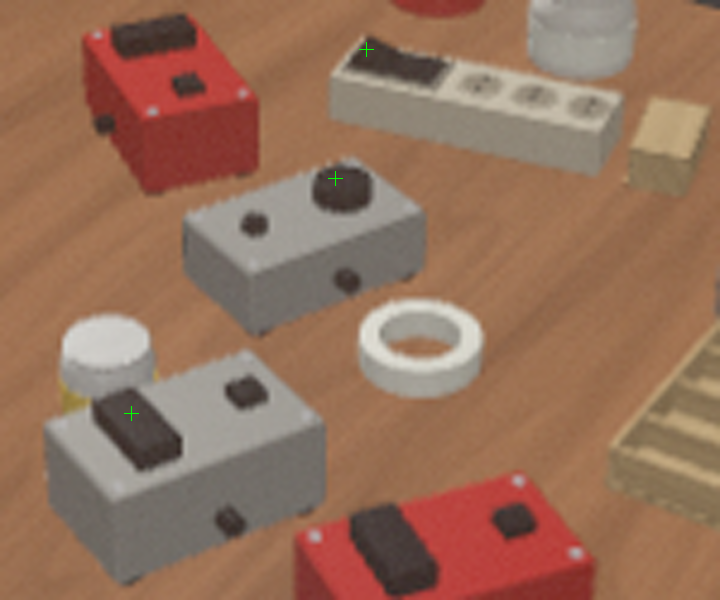

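The crop confirms all three targets: the rocker's near half, the large disc of the grey extractor box, and the long key of the grey saw box. The markers land on them to within a few mm. I'll move above the rocker with the fingers shut.

Call:
play_rows --moves '[[[0,-17.6,33.5,0,0],[0,-17.6,33.5,0,0],[0,-17.6,33.5,0,0],[0,-17.6,33.5,0,0],[0,-17.6,33.5,0,0],[0,-17.6,33.5,0,0],[0,-17.6,33.5,0,0],[0,-17.6,33.5,0,0],[0,-17.6,33.5,0,0],[0,-17.6,33.5,0,0],[0,0,0,-0.1125,0],[0,0,0,-0.1125,0],[0,0,0,-0.1125,0],[0,0,0,-0.1125,0],[30,0,0,0,0],[30,0,0,0,0],[30,0,0,0,0],[0,0,0,0,0],[0,0,0,0,0]]]' --squeeze 20

```text
t: 2.48
ee_pos: [0.4208, 0.2748, 0.1296]
tcp_rot: [0.27, 1.57, 0.459]
force: [-0.2, -1.0, 0.2]
opening: 0.004
```

Run:
```python
from plan import *
rel([.421,.2745,.057],[-.1865,.9825])
for n in('scene','top'):
    f=grab(n,n+'1')
a=load('top1')['img'][130:290,80:280,::-1];b=load('scene1')['img'][80:240,200:400,::-1]
cv2.imwrite('pics/c4.png',cv2.resize(np.hstack([a,b]),(800,320),interpolation=cv2.INTER_CUBIC))
```

```text
tool axes x,y,z [[0.0008, 0.0004, -1.0], [-0.1871, 0.9823, 0.0002], [0.9823, 0.1871, 0.0009]]
rel mm (start frame) [72.6 -0.3  0.1] spin 0.0006 q [ 0.486  0.383  1.857 -0.     0.9   -1.273] z 0.12957957320539945 F [-0.16 -0.99  0.21] open 0.004438037564304664 t 2.475
```

View pics/c4.png

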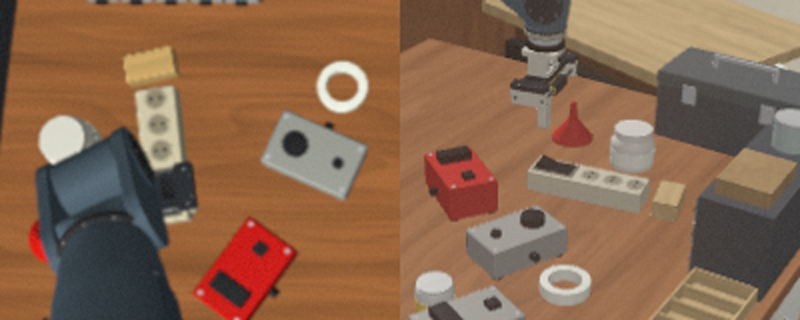

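The closed fingers sit over the rocker's raised half, at about (545,115) in the scene crop. Pressing now.

Call:
play_rows --moves '[[[20,0,0,0,0],[20,0,0,0,0],[20,0,0,0,0],[6,0,0,0,0],[2,0,0,0,0],[2,0,0,0,0],[2,0,0,0,0],[2,0,0,0,0],[2,0,0,0,0],[1,0,0,0,0],[1,0,0,0,0],[1,0,0,0,0],[0,0,0,0,0],[0,0,0,0,0]]]'

```text
t: 4.32
ee_pos: [0.4204, 0.2746, 0.0502]
tcp_rot: [-0.068, 1.571, 0.12]
force: [-5.5, -2.5, 11.7]
opening: 0.004
```

Call:
play_rows --moves '[[[0.7,0,0,0,0],[0.7,0,0,0,0],[0,0,0,0,0],[0,0,0,0,0]]]'

```text
t: 4.82
ee_pos: [0.4205, 0.2747, 0.0499]
tcp_rot: [0.203, 1.57, 0.392]
force: [-10.0, -4.0, 30.5]
opening: 0.008
```

The rocker is on its stop (z 49.9 mm, stiff, 30 N). Retreating upward.

Call:
play_rows --moves '[[[-5,0,0,0,0],[-15,0,0,0,0],[-30,0,0,0,0],[-30,0,0,0,0],[-30,0,0,0,0],[0,0,0,0,0]]]'

```text
t: 5.58
ee_pos: [0.4215, 0.2751, 0.1605]
tcp_rot: [0.276, 1.566, 0.465]
force: [-0.3, 0.1, -0.2]
opening: 0.006
```

Run:
```python
from plan import *
rel([.533,.0555,.16],[.918,-.395])
f=grab('scene','scene2')
a=f['img'][150:220,255:345,::-1];b=load('scene1')['img'][150:220,255:345,::-1]
cv2.imwrite('pics/c5.png',cv2.resize(np.hstack([b,a]),(800,311),interpolation=cv2.INTER_CUBIC))
```

```text
tool axes x,y,z [[0.004, 0.002, -1.0], [-0.1872, 0.9823, 0.0012], [0.9823, 0.1872, 0.0043]]
rel mm (start frame) [   0.5 -236.6   68.5] spin -0.9762 q [ 0.486  0.337  1.832 -0.     0.967 -1.273] z 0.16053327198924244 F [-0.34  0.13 -0.16] open 0.005605660124802174 t 5.575
```

View pics/c5.png

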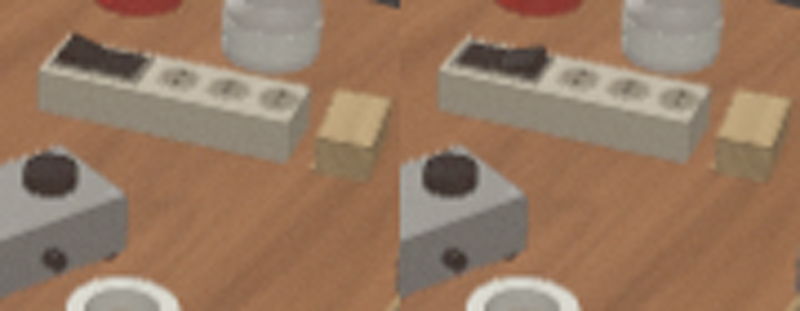

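The rocker's near half is now level and the socket half is up. Next is the extractor. Its switch is round, so no spin is needed.

Call:
play_rows --moves '[[[0,-23.6,6.8,0,0],[0,-23.6,6.8,0,0],[0,-23.6,6.8,0,0],[0,-23.6,6.8,0,0],[0,-23.6,6.8,0,0],[0,-23.6,6.8,0,0],[0,-23.6,6.8,0,0],[0,-23.6,6.8,0,0],[0,-23.6,6.8,0,0],[0,-23.6,6.8,0,0],[20,0,0,0,0],[20,0,0,0,0],[0,0,0,0,0],[0,0,0,0,0]]]'

```text
t: 7.38
ee_pos: [0.5314, 0.0555, 0.1184]
tcp_rot: [-3.12, 1.571, -2.931]
force: [0.1, -1.2, 0.2]
opening: 0.004
```

Run:
```python
from plan import *
rel([.533,.0555,.078],[-.187,.982])
f=grab('scene','scene3')
a=f['img'][120:230,220:340,::-1]
cv2.imwrite('pics/c6.png',cv2.resize(a,(600,550),interpolation=cv2.INTER_CUBIC))
```

```text
tool axes x,y,z [[-0.0002, -0.0, -1.0], [-0.1872, 0.9823, -0.0], [0.9823, 0.1872, -0.0002]]
rel mm (start frame) [40.4 -0.3  1.6] spin 0.0001 q [ 0.017  0.451  1.783 -0.     0.908 -1.742] z 0.11836547448317206 F [ 0.05 -1.22  0.18] open 0.0037144406528059424 t 7.375
```

View pics/c6.png

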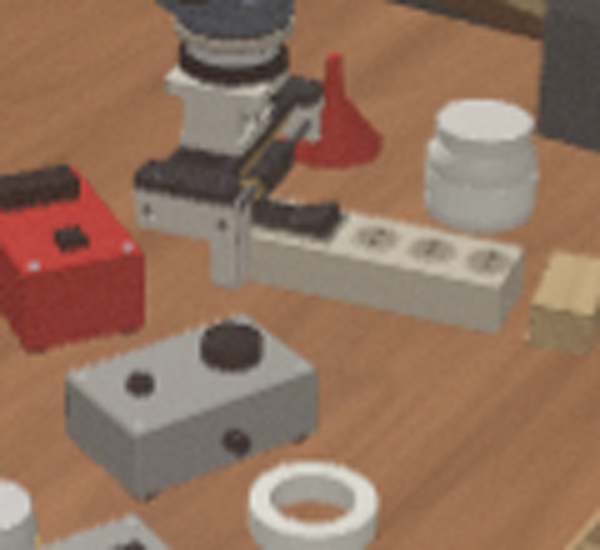

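The fingertip at (228,285) is directly above the disc at (232,345). Pressing.

Call:
play_rows --moves '[[[20,0,0.8,0,0],[15,0,0.8,0,0],[3,0,0,0,0],[1.5,0,0,0,0],[1.5,0,0,0,0],[1.5,0,0,0,0],[1.5,0,0,0,0],[1.5,0,0,0,0],[1.5,0,0,0,0],[1,0,0,0,0],[0.5,0,0,0,0],[0,0,0,0,0],[0,0,0,0,0]]]'

```text
t: 9.05
ee_pos: [0.5332, 0.0558, 0.0702]
tcp_rot: [-0.16, 1.57, 0.029]
force: [-1.4, 0.5, 9.3]
opening: 0.007
```

Call:
play_rows --moves '[[[0.7,0,0,0,0],[0.7,0,0,0,0],[0,0,0,0,0],[0,0,0,0,0]]]'

```text
t: 9.55
ee_pos: [0.5333, 0.0558, 0.07]
tcp_rot: [-0.204, 1.57, -0.015]
force: [-6.7, 0.1, 25.9]
opening: 0.005
```

The switch is against its stop (z 70.0 mm, 26 N). Retreating and spinning for the saw key.

Call:
play_rows --moves '[[[-5,0,0,0,0],[-15,0,0,0,0],[-35,0,0,0,0],[-35,0,0,0,0],[0,0,0,0.16,0],[0,0,0,0.16,0],[0,0,0,0.16,0],[0,0,0,0.16,0],[0,0,0,0.16,0],[0,0,0,0.16,0],[0,0,0,0.16,0],[0,0,0,0.16,0],[0,0,0,0.16,0],[0,0,0,0.16,0],[0,0,0,0.16,0],[0,0,0,0.16,0],[0,0,0,0.16,0],[0,0,0,0.07,0],[0,0,0,0,0]]]'

```text
t: 11.92
ee_pos: [0.5328, 0.0557, 0.1587]
tcp_rot: [-0.858, 1.571, -2.819]
force: [0.4, 0.1, 0.1]
opening: 0.006
```

Run:
```python
from plan import *
rel([.5915,-.2825,.16],[.911,-.412])
f=grab('scene','scene4')
a=f['img'][160:270,200:320,::-1];b=load('scene0')['img'][160:270,200:320,::-1]
cv2.imwrite('pics/c7.png',cv2.resize(np.hstack([b,a]),(800,367),interpolation=cv2.INTER_CUBIC))
```

```text
tool axes x,y,z [[-0.0001, -0.0, -1.0], [0.9247, -0.3806, -0.0001], [-0.3806, -0.9247, 0.0001]]
rel mm (start frame) [ -1.3 183.  290.4] spin 0.0343 q [ 0.017  0.397  1.748 -0.     0.997  0.408] z 0.15867567452440248 F [0.43 0.08 0.14] open 0.006107641754661435 t 11.925
```

View pics/c7.png

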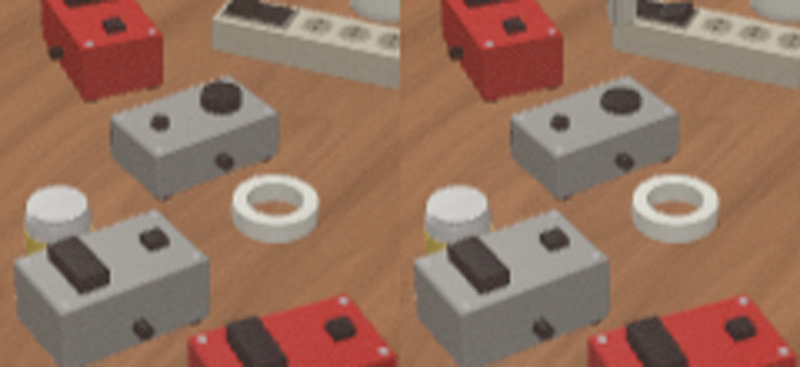

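The disc sits lower now and the box hasn't moved. On to the saw key.

Call:
play_rows --moves '[[[0,15.25,24.2,0,0],[0,15.25,24.2,0,0],[0,15.25,24.2,0,0],[0,15.25,24.2,0,0],[0,15.25,24.2,0,0],[0,15.25,24.2,0,0],[0,15.25,24.2,0,0],[0,15.25,24.2,0,0],[0,15.25,24.2,0,0],[0,15.25,24.2,0,0],[0,15.25,24.2,0,0],[0,15.25,24.2,0,0],[0,0,0,0.034,0],[15,0,0,0,0],[13,0,0,0,0],[0,0,0,0,0],[0,0,0,0,0]]]'

```text
t: 14.1
ee_pos: [0.5916, -0.2822, 0.1305]
tcp_rot: [1.517, 1.571, -0.478]
force: [-0.8, -0.3, 0.1]
opening: 0.001
```

Run:
```python
from plan import *
rel([.5915,-.2825,.093],[.911,-.412])
f=grab('scene','scene5')
a=f['img'][150:280,180:310,::-1]
cv2.imwrite('pics/c8.png',cv2.resize(a,(600,600),interpolation=cv2.INTER_CUBIC))
```

```text
tool axes x,y,z [[0.0001, -0.0001, -1.0], [0.9113, -0.4118, 0.0001], [-0.4118, -0.9113, 0.0]]
rel mm (start frame) [37.5  0.1  0.3] spin 0.0003 q [-0.516  0.632  1.434  0.     1.075 -0.092] z 0.13047234729739107 F [-0.8  -0.35  0.07] open 0.0009695658182617778 t 14.1
```

View pics/c8.png

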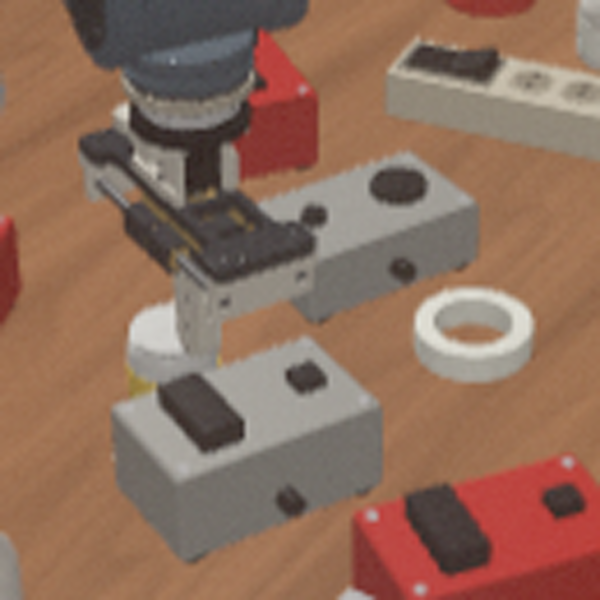

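The fingertips at (200,350) are centred over and aligned with the grey box's key at (202,405). Pressing.

Call:
play_rows --moves '[[[20,0,0,0,0],[12,0,0,0,0],[3,0,0,0,0],[1.5,0,0,0,0],[1.5,0,0,0,0],[1.5,0,0,0,0],[1.5,0,0,0,0],[1.5,0,0,0,0],[1.5,0,0,0,0],[1,0,0,0,0],[0.5,0,0,0,0],[0,0,0,0,0],[0,0,0,0,0]]]'

```text
t: 15.78
ee_pos: [0.5916, -0.2826, 0.0853]
tcp_rot: [1.436, 1.57, -0.56]
force: [-0.2, -1.3, 7.0]
opening: 0.005
```

Call:
play_rows --moves '[[[0.7,0,0,0,0],[0.7,0,0,0,0],[0,0,0,0,0],[0,0,0,0,0]]]'

```text
t: 16.27
ee_pos: [0.5917, -0.2826, 0.0851]
tcp_rot: [1.443, 1.57, -0.552]
force: [-4.9, 2.4, 17.1]
opening: 0.004
```

Call:
play_rows --moves '[[[0.7,0,0,0,0],[0.5,0,0,0,0],[0,0,0,0,0],[0,0,0,0,0]]]'

```text
t: 16.77
ee_pos: [0.5918, -0.2827, 0.0851]
tcp_rot: [1.402, 1.569, -0.594]
force: [-8.3, 3.5, 27.1]
opening: 0.007
```

The key is against its stop (27 N with no further travel). Retreating and checking everything.

Call:
play_rows --moves '[[[-5,0,0,0,0],[-15,0,0,0,0],[-35,0,0,0,0],[-35,0,0,0,0],[-35,0,0,0,0],[0,0,-40,0,0],[0,0,-40,0,0],[0,-40,0,0,0],[0,-40,0,0,0],[0,-40,0,0,0],[0,-40,0,0,0],[0,0,0,0,0],[0,0,0,0,0]]]'

```text
t: 18.4
ee_pos: [0.4793, -0.144, 0.2078]
tcp_rot: [1.599, 1.57, -0.397]
force: [0.3, -0.1, 0.4]
opening: 0.007
```

Run:
```python
from plan import *
s=manip.get_state();print(s['t'],s['ee_pos'],s['force'])
f=grab('scene','scene6');t=grab('top','top6')
a=f['img'][150:280,190:350,::-1];b=load('scene0')['img'][150:280,190:350,::-1]
c=t['img'][150:260,130:350,::-1];d=load('top0')['img'][150:260,130:350,::-1]
q=lambda i:cv2.resize(i,(400,300),interpolation=cv2.INTER_CUBIC)
cv2.imwrite('pics/c9.png',np.vstack([np.hstack([q(b),q(a)]),np.hstack([q(d),q(c)])]))
```

```text
18.4 [ 0.47933894 -0.14397431  0.20779958] [ 0.29349803 -0.07127332  0.40837479]
```

View pics/c9.png

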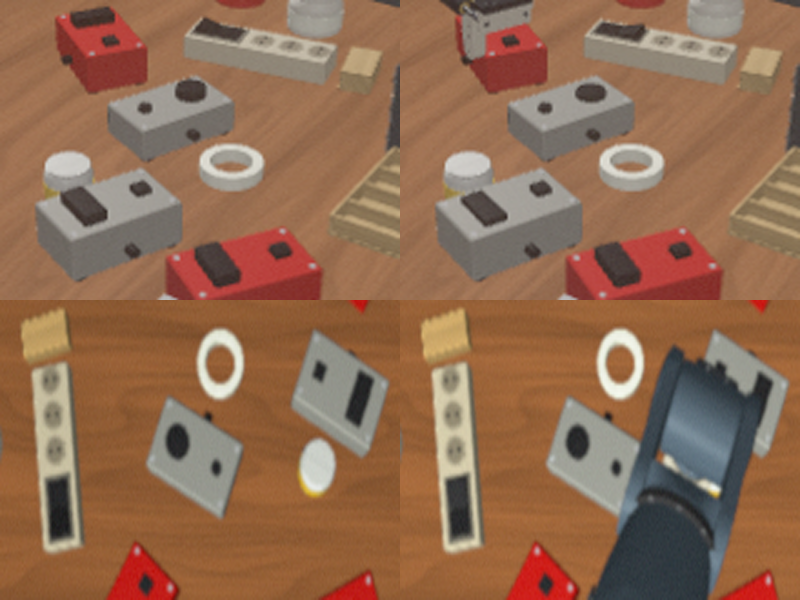

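All three are on, nothing has shifted, and the robot is clear. Handing in.

```bash
python3 -c "
from station import manip
print(manip.close_job())"
```

```text
the job is handed in; nothing more can be done
None
```

All three switches are on, pressed in the order asked with the closed fingertips, and the job was handed in at about 18.5 s.

| Switch | Height at the end of the press | Force there |
|---|---|---|
| Power bar rocker | 49.9 mm (level at 50) | 30 N |
| Extractor's large round switch | 70.0 mm (fully in at 70) | 26 N |
| Long bar key on the grey saw box | 85.1 mm (fully in at 85) | 27 N |

Each one had stopped giving way at that point. The last pictures show the rocker's near half level with the socket half up, and both switches low. The boxes and the things in view around them are where they started, and the reset button and stop key were not touched. The arm stood clear, with the wrist force under 1 N.

- **Hidden from above:** the arm covered the tin and part of the saw box in the last top view, so I checked those only in the scene view.
- **Measurement difference:** the two cameras disagreed by about 4–6 mm on the extractor switch and saw key centres, which was well within their size.

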